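Spent paint tube through the flap of the collecting box

TASK

Push the plain white spent paint tube, which lies beside the little plywood collecting box, through the flap of that box, lengthwise and either end first, until the whole tube has dropped inside and the flap has fallen shut behind it. Leave the other things on the table where they are.

Things in the scene. Friction and masses are not known exactly. Their poses are not given: they have to be found in the camera images.
- tube_centre (a point): centre, half-way up (13 mm above its underside), of the spent paint tube: plain white, dark cap, lying flat, 34 wide x 120 long x 26 high mm, 34 to 68 g. y axis along its length, each end 60 mm from the centre: round cap (14 mm thick, 6 to 20 mm above the underside) at -y; at +y the crimped end, 34 mm wide, only 3 mm thick and lying at the bottom. z up. Can be gripped across its width at the middle.
- collection_box: fixed plywood box with clear roof, 104 mm wide, top 146 mm above the table. Origin on the table (z = 0) below the middle of the flap opening; x axis horizontal, square to the flap, into the box (back at x = 148 mm); y along the flap. Opening (the only way in) 88 mm wide, from 85 to 132 mm above the table; lintel and cheeks round it reach out to x = -8 mm.
- flap_sill (a point): middle of the landing board at the foot of the shut flap, 85 mm above the table; axes as the box. The level landing board in front of the flap spans x -100 to +6 mm, 104 mm wide, no rails. From there a smooth metal slide falls at 32 degrees to the foot of the back wall: a tube whose middle is 20 mm or more past the flap tips and slides in.
- flap (a joint): aluminium flap, 84 wide x 50 high mm, 15 g, hinged at its top edge at x = -6 mm, 136 mm above the table; 0 = hanging shut, grows to 1.5 rad as it swings into the box (only inward); no latch, falls shut by its own weight, light to push (well under 1 N).
- scraper: bystander, paint scraper, 60x117x13, lying flat (mm), loose; origin at the centre of its underside
- ink_a: bystander, larger ink bottle, 42 across, 60 tall, upright (mm), loose; origin at the centre of its underside
- black_tape: bystander, small tape roll, 53 across, 19 tall, lying flat (mm), loose; origin at the centre of its underside
- ink_b: bystander, smaller ink bottle, 35 across, 63 tall, upright (mm), loose; origin at the centre of its underside
- spent_tube: the same paint tube's body; origin at the centre of its underside, axes as tube_centre

How it is judged:
By the outcome, as a careful person would: the job done as asked, in the order asked, and still so for the second after the job is handed in, with the robot touching nothing.
It also fails if it takes over 58 s, if anything falls off the work surface, if the arm or the gripper's body presses on something with over 40 N, if the wrist force passes 120 N, or if a joint passes its speed limit or range.

ROBOT

A 6-joint arm with a two-finger parallel gripper is mounted at the origin on the work surface; the furniture and walls round the work are solid. World frame = base frame: x ahead of the robot, y to its left, z up, the work surface at z = 0. Lengths are in m, angles in rad, forces in N, time in s.
With the tool pointing down it reaches from about 0.375 to 0.975 m from the base axis. Payload 3.8 kg.
Tool frame: the origin (TCP) lies midway between the tips of the shut fingers; the grasp point (between the pads) lies bot.grasp_offset behind it (bot.grasp_offset is the distance from the TCP to the grasp point, in m); z points along the fingers, y is the direction in which the jaws open and shut (so a half turn about z gives the same grasp; the last joint's range is limited). The gripper opens to 85 mm and grips with 20 to 120 N. Pads are 22 mm wide; open, the fingers measure 114 mm over their backs; the gripper's body (76 mm by 85 mm) begins 54 mm behind the grasp point. The pads swing forward as they close: fully open they stand 13 mm farther back than shut.
Start: joints at [1.091, 0.264, 1.604, -0, 1.274, -0.037], TCP at [0.289, 0.61, 0.231] pointing down, gripper open.
Joint ranges: [-2.63, 2.63], [-0.94, 2.18], [0.31, 2.57], [-1.31, 4.45], [0, 2.66], [-2.55, 2.55]. Speed limits (rad/s): [2.57, 2.57, 3.14, 3.14, 3.14, 3.14].

INTERFACE

Orientations are given as a rotation vector (axis times angle).
In Python, from workcell import read_state, viewer, job, bot gives the robot as it stands.
- The arm moves only by the shell command python3 -m crank 'ROWS' [FORCE]. ROWS is text: rows parted by semicolons, each of 7 numbers parted by spaces: the shift along the tool's x, y, z in mm, then the turn, a rotation vector about the tool's x, y, z in rad, then the closure in counts, from 0 (fully open) to 255 (shut). A call has 1 to 20 rows; each row is the pose to reach, as a shift and turn from the pose commanded when the call began, along the tool's axes at that moment; what a row does not reach only later rows make up. A row lasts 1/8 s, in which the tool goes at most 62.5 mm and 10.7 degrees, less where a joint would pass 70% of its speed; a pose out of reach is approached as far as the arm can. A call with a gripper value outside its range is refused whole. The fingers move at their own pace and stop on an object; FORCE is the grip in N (left out, the last holds). Time passes only in rows, so rows that repeat a pose let the fingers close. It gives the time, the measured TCP pose, the force and the opening at its end, in the units of the state.
- read_state(): the state, without advancing time (a new reading comes with each control period).
- viewer.read_camera(name): name is "scene" or "side" or "wrist"; returns a dict with "pixels" (420x560x3 uint8, red, green, blue), "vertical_fov" (degrees; the focal length in pixels is half the picture's height over the tangent of half this angle, whatever the lens; pixels are square), "cx", "cy" (the principal point, pixels), "view" (4x4, takes a point from world to camera coordinates); the wrist camera has in their place "tool_from_camera" (4x4, takes a point from camera to tool coordinates, whose origin is the TCP and whose axes are the flange's). Camera axes: x right, y up, looking along -z (the intrinsics and any distortion apply to the point x, -y, -z); pixel columns grow to the right and rows downward; lengths in m; the calibration is good to about 2 mm. A picture is of the moment at which its call begins: read the wrist's pose just before it. There is no depth.
- job.finish_job(): hands the job in, once; it reports no verdict.
The state is a dict: "time": time; "q": joint angles; "joint_vel": joint speeds; "joint_torque": joint torques, N m; "tool_pos": TCP position; "tcp_rot": TCP orientation; "wrist_force": force on the tool from outside, world axes, zero at the start; "torque": the same for the moment, N m; "width": opening from 0.0 (shut) to 1.0 (fully open).
Only numpy, scipy, OpenCV 4.12 (cv2) and the standard library are available. Lean on these libraries where they do the work, as an engineer would, in place of code of your own. Each camera call takes 0.05 s, during which the arm holds its last target.

## Working session

There is one attempt and no reset: what is moved stays moved. The work goes in short steps, Python scripts to look and compute and a shell command to move; the robot and the scene stay as the last step left them, time stands still between calls to the robot, and variables do not carry over. Pictures are saved under pics/ and viewed, and the job is handed in when it is done.

```bash
ls; mkdir -p pics; python3 - <<'E'
from workcell import read_state, viewer, job, bot
import cv2
s=read_state(); print(s); print([a for a in dir(bot) if a[0]!='_'], bot.grasp_offset)
for n in ["scene","side","wrist"]:
    c=viewer.read_camera(n); print(n,{k:v for k,v in c.items() if k!='pixels'})
    cv2.imwrite(f"pics/{n}0.png",c["pixels"][:,:,::-1])
E
```

```text
pics
{'time': 0.0, 'q': array([ 1.09108596e+00,  2.64729621e-01,  1.60542683e+00,  2.15538418e-05,
        1.27365469e+00, -3.68952204e-02]), 'joint_vel': array([-0.00171435,  0.0015594 , -0.00038453,  0.00087207, -0.00087452,
        0.00317278]), 'joint_torque': array([-2.45632524e-03, -5.15123785e+01, -3.67309284e+01, -5.12149345e-04,
        1.32540800e-02,  1.75438527e-05]), 'tool_pos': array([0.28887699, 0.60924086, 0.22994933]), 'tcp_rot': array([-0.68978383, -3.06432798,  0.00336029]), 'wrist_force': array([-0.18423958, -0.0510541 ,  0.37231342]), 'torque': array([-0.05136383, -0.00719857,  0.03843032]), 'width': 1.0001029548607598}
['MotionError', 'grasp_offset'] 0.0187
scene {'vertical_fov': 51.09782987921777, 'cx': 287.094552696215, 'cy': 209.0066116086252, 'view': array([[ 0.79494306, -0.60630462,  0.02145308, -0.40286269],
       [ 0.23438636,  0.33954192,  0.91091949, -0.21598902],
       [-0.55957891, -0.71910082,  0.41202603, -0.8158619 ],
       [ 0.        ,  0.        ,  0.        ,  1.        ]])}
side {'vertical_fov': 53.690464791431616, 'cx': 278.6822944429812, 'cy': 204.94543703740877, 'view': array([[ 0.82956058, -0.55830671,  0.01108412, -0.40692193],
       [ 0.48877044,  0.73555335,  0.46911057, -0.31066536],
       [-0.27006055, -0.38373805,  0.88306988, -1.02182935],
       [ 0.        ,  0.        ,  0.        ,  1.        ]])}
wrist {'vertical_fov': 67.96775077109275, 'cx': 282.29986806767056, 'cy': 210.67569266470832, 'tool_from_camera': array([[ 1.00990214e-03,  9.51083560e-01,  3.08932098e-01,
         8.09863073e-02],
       [ 9.99999432e-01, -1.06565528e-03,  1.17360685e-05,
         3.02871163e-04],
       [ 3.40377103e-04,  3.08931911e-01, -9.51084096e-01,
        -1.42372381e-01],
       [ 0.00000000e+00,  0.00000000e+00,  0.00000000e+00,
         1.00000000e+00]])}
```

View pics/scene0.png

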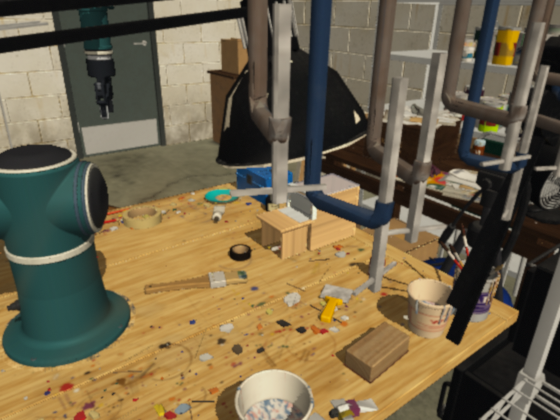

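View pics/side0.png

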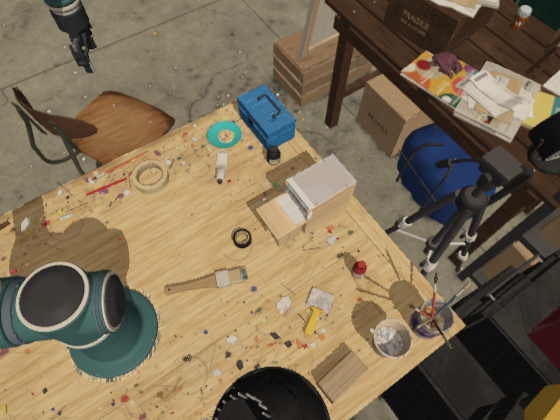

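View pics/wrist0.png

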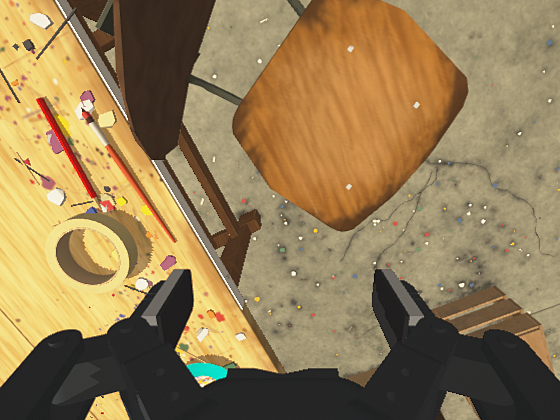

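```bash
cat > h.py <<'E'
import numpy as np, cv2
from scipy.spatial.transform import Rotation as R
from workcell import read_state, viewer, job, bot
def grab(n,f):
    s=read_state(); c=viewer.read_camera(n); cv2.imwrite(f"pics/{f}.png",c["pixels"][:,:,::-1])
    if n=="wrist":
        T=np.eye(4);T[:3,:3]=R.from_rotvec(s["tcp_rot"]).as_matrix();T[:3,3]=s["tool_pos"]
        c["w"]=T@c["tool_from_camera"]
    else: c["w"]=np.linalg.inv(c["view"])
    return c
def crop(f,x0,y0,w,h,k,g):
    i=cv2.imread(f"pics/{f}.png")[y0:y0+h,x0:x0+w]
    cv2.imwrite(f"pics/{g}.png",cv2.resize(i,None,fx=k,fy=k,interpolation=cv2.INTER_CUBIC))
def px(c,u,v,z):
    f=210/np.tan(np.radians(c["vertical_fov"])/2)
    d=c["w"][:3,:3]@np.array([(u-c["cx"])/f,-(v-c["cy"])/f,-1]); o=c["w"][:3,3]
    return o+d*(z-o[2])/d[2]
def proj(c,P):
    f=210/np.tan(np.radians(c["vertical_fov"])/2)
    p=np.linalg.inv(c["w"])@np.append(P,1)
    return c["cx"]+f*p[0]/-p[2], c["cy"]-f*p[1]/-p[2]
E
python3 - <<'E'
from h import *
crop("side0",190,80,180,180,3.3,"side0c")
crop("scene0",190,160,190,120,4,"scene0c")
E
```

```text
(no output)
```

View pics/side0c.png

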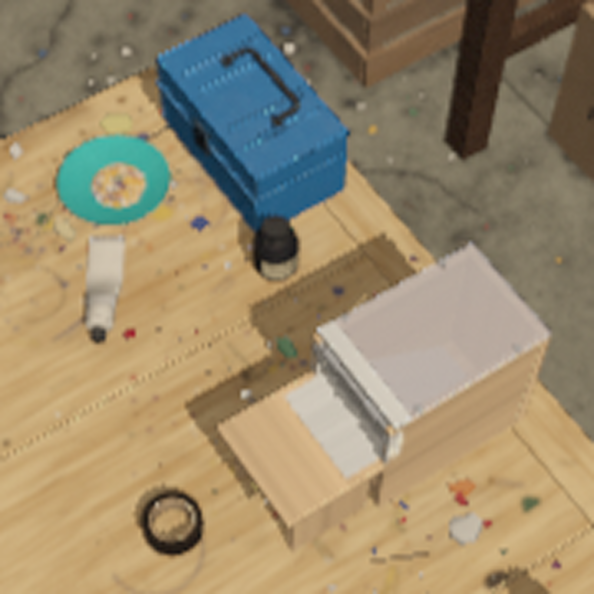

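View pics/scene0c.png

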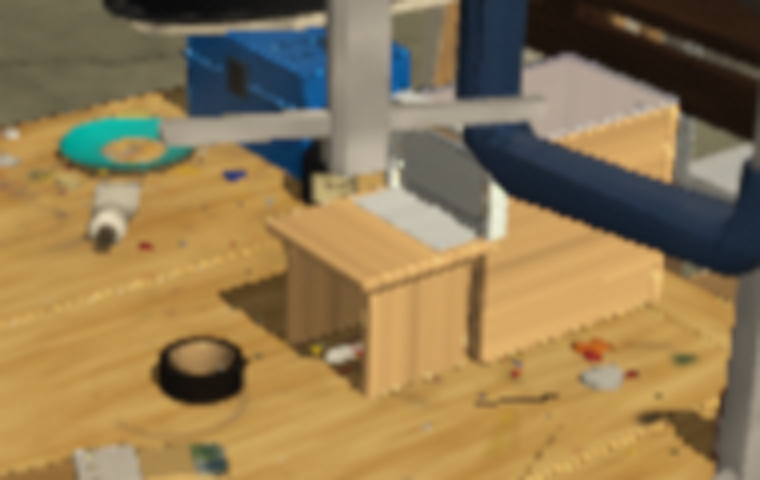

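```bash
python3 - <<'E'
from h import *
c=grab("side","side1"); d=grab("scene","scene1")
k=3.3
for n,u,v,z in [("cap",97,332,.013),("crimp",105,238,.003),("crL",92,238,.003),("crR",124,238,.003),("A",219,428,.085),("B",295,546,.085),("roofBL",470,245,.146),("roofBR",548,332,.146),("roofFL",318,338,.146),("inkbot",278,265,.02),("inktop",272,222,.06)]:
    print(n,px(c,190+u/k,80+v/k,z).round(4))
k=4
for n,u,v,z in [("cap",105,240,.013),("crimp",118,182,.003),("A",270,222,.085),("B",368,288,.085),("sillR",490,240,.085),("tape",200,390,0)]:
    print("sc",n,px(d,190+u/k,160+v/k,z).round(4))
print(c["w"][:3,3],d["w"][:3,3])
E
```

```text
cap [0.432  0.2237 0.013 ]
crimp [0.4916 0.314  0.003 ]
crL [0.4815 0.3207 0.003 ]
crR [0.5063 0.3043 0.003 ]
A [0.4527 0.0504 0.085 ]
B [ 0.4466 -0.0669  0.085 ]
roofBL [0.6943 0.0506 0.146 ]
roofBR [ 0.6951 -0.0479  0.146 ]
roofFL [0.5433 0.0462 0.146 ]
inkbot [0.6025 0.1906 0.02  ]
inktop [0.6084 0.2091 0.06  ]
sc cap [0.4275 0.2173 0.013 ]
sc crimp [0.4939 0.3182 0.003 ]
sc A [0.4518 0.0497 0.085 ]
sc B [ 0.4484 -0.0545  0.085 ]
sc sillR [ 0.5458 -0.0463  0.085 ]
sc tape [0.3861 0.0277 0.    ]
[ 0.21345465 -0.39079109  1.0525935 ] [-0.08566134 -0.75760715  0.54154759]
```

```bash
python3 -m crank '-50 -40 0 0 0 0.17 0;-100 -80 0 0 0 0.34 0;-150 -120 0 0 0 0.51 0;-200 -160 0 0 0 0.68 0;-250 -195 0 0 0 0.85 0;-301 -234 0 0 0 1.02 0;-301 -234 0 0 0 1.19 0;-301 -234 0 0 0 1.36 0;-301 -234 0 0 0 1.53 0;-301 -234 0 0 0 1.703 0;-301 -234 0 0 0 1.703 0;-301 -234 0 0 0 1.703 0;-301 -234 0 0 0 1.703 0'
python3 - <<'E'
from h import *
c=grab("wrist","w1"); s=read_state(); print(s["tool_pos"],R.from_rotvec(s["tcp_rot"]).as_matrix().round(3), s["q"].round(2))
np.save("w1.npy",c["w"])
E
```

```text
time: 1.88
tool_pos: [0.4609, 0.2695, 0.2313]
tcp_rot: [2.759, 1.503, -0.0]
wrist_force: [0.5, -0.5, -0.1]
width: 0.995
[0.46089655 0.26951218 0.23124917] [[ 0.543  0.84  -0.   ]
 [ 0.84  -0.543 -0.   ]
 [-0.    -0.    -1.   ]] [ 0.48 -0.    1.9  -0.    1.24  1.06]
```

View pics/w1.png

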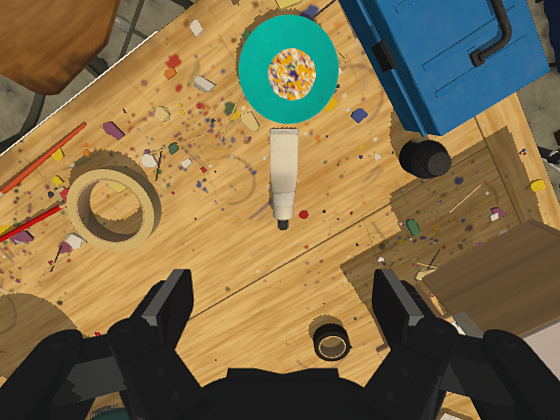

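```bash
python3 - <<'E'
from h import *
c=grab("wrist","w1b"); print(c["w"][:3,3])
for n,u,v,z in [("capend",283,229,.013),("crimp",284.5,128,.003),("crL",270,128,.003),("crR",298,128,.003),("mid",284,172,.02),("tape",330,352,0),("plate",274,123,.01)]:
    print(n,px(c,u,v,z).round(4))
crop("w1b",230,90,110,160,3.7,"w1c")
E
```

```text
[0.50270907 0.33716349 0.37361647]
capend [0.4265 0.2179 0.013 ]
crimp [0.4934 0.3185 0.003 ]
crL [0.4794 0.3276 0.003 ]
crR [0.5065 0.3101 0.003 ]
mid [0.467  0.2785 0.02  ]
tape [0.3766 0.0117 0.    ]
plate [0.4866 0.3298 0.01  ]
```

View pics/w1c.png

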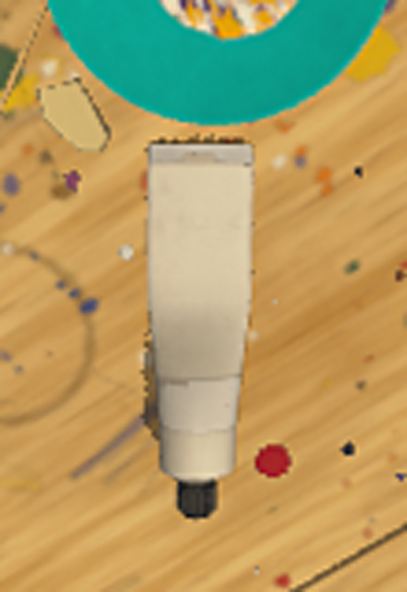

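```bash
python3 -m crank '-2 0 50 0 0 -0.01 0;-2 0 100 0 0 0.012 0;-2 0 150 0 0 0.012 0;-2 0 190 0 0 0.012 0;-2 0 215 0 0 0.012 0;-2 0 229 0 0 0.012 0;-2 0 230 0 0 0.012 0;-2 0 230 0 0 0.012 0;-2 0 230 0 0 0.012 120;-2 0 230 0 0 0.012 200;-2 0 230 0 0 0.012 255;-2 0 230 0 0 0.012 255;-2 0 230 0 0 0.012 255;-2 0 230 0 0 0.012 255;-2 0 230 0 0 0.012 255;-2 0 230 0 0 0.012 255' 25
python3 - <<'E'
from h import *
grab("wrist","w2");grab("side","s2");crop("s2",160,100,140,105,4.5,"s2c")
E
```

```text
time: 3.98
tool_pos: [0.4602, 0.268, 0.0019]
tcp_rot: [2.769, 1.484, 0.001]
wrist_force: [-1.3, -1.4, 6.6]
width: 0.358
```

View pics/w2.png

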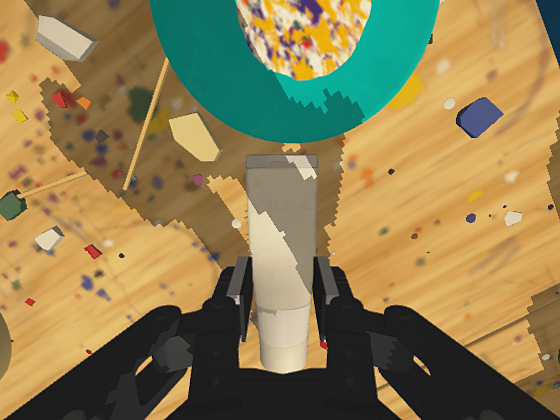

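```bash
python3 -m crank '0 0 -20 0 0 0 255;0 0 -60 0 0 0 255;0 0 -110 0 0 0 255;-10 5 -155 0 0 0.05 255;-40 20 -190 0 0 0.15 255;-80 38 -200 0 0 0.3 255;-120 56 -200 0 0 0.45 255;-160 75 -200 0 0 0.6 255;-200 94 -200 0 0 0.75 255;-230 108 -200 0 0 0.88 255;-245 115 -200 0 0 0.985 255;-245 115 -200 0 0 0.985 255;-245 115 -200 0 0 0.985 255'
python3 - <<'E'
from h import *
c=grab("wrist","w3");np.save("w3.npy",c["w"])
E
```

```text
time: 5.7
tool_pos: [0.4198, 0.0005, 0.201]
tcp_rot: [-3.141, -0.0, 0.001]
wrist_force: [0.3, 0.1, -0.5]
width: 0.359
```

View pics/w3.png

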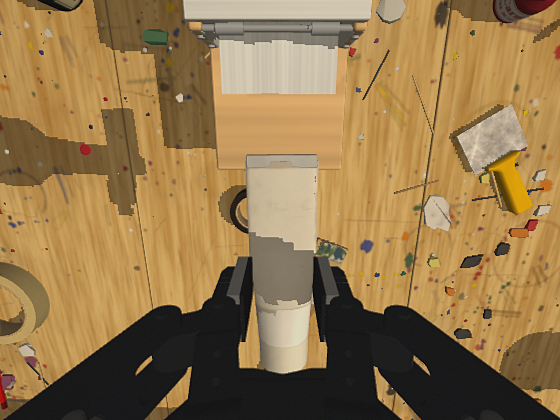

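```bash
python3 - <<'E'
from h import *
c=grab("wrist","w3b")
for n,u,v,z in [("A",217.5,168.5,.085),("B",341,168.5,.085),("lintL",186,18,.146),("lintR",371,18,.146),("whiteL",220,93,.085),("whiteR",336.5,94,.085),("lintLlow",212,40,.085),("lR",351,40,.085)]:
    print(n,px(c,u,v,z).round(4))
s=read_state();T=s["tool_pos"]
for u,v,z in [(246,157,T[2]+.002),(317,157,T[2]+.002)]: print("crimp",px(c,u,v,z).round(4))
E
```

```text
A [0.4506 0.0558 0.085 ]
B [ 0.4507 -0.0474  0.085 ]
lintL [0.5458 0.0552 0.146 ]
lintR [ 0.546  -0.0474  0.146 ]
whiteL [0.5097 0.0502 0.085 ]
whiteR [ 0.5091 -0.0404  0.085 ]
lintLlow [0.5464 0.0539 0.085 ]
lR [ 0.5466 -0.049   0.085 ]
crimp [0.4775 0.018  0.2031]
crimp [ 0.4775 -0.0139  0.2031]
```

```bash
python3 -m crank '0 -3 40 0 0 0 255;0 -3 80 0 0 0 255;0 -3 105 0 0 0 255;0 -3 110 0 0 0 255;15 -3 110 0 0 0 255;30 -3 110 0 0 0 255;45 -3 110 0 0 0 255;55 -3 110 0 0 0 255;65 -3 110 0 0 0 255;72 -3 110 0 0 0 255;80 -3 110 0 0 0 255;88 -3 110 0 0 0 255;95 -3 110 0 0 0 255;100 -3 110 0 0 0 255;100 -3 110 0 0 0 255;100 -3 110 0 0 0 255'
python3 - <<'E'
from h import *
c=grab("wrist","w4");grab("side","s4");crop("s4",230,140,140,120,4.5,"s4c");grab("scene","c4");crop("c4",230,160,140,110,4.5,"c4c")
E
```

```text
time: 7.8
tool_pos: [0.5196, 0.003, 0.0912]
tcp_rot: [-3.142, 0.002, 0.001]
wrist_force: [-0.5, -0.3, 0.7]
width: 0.358
```

View pics/w4.png

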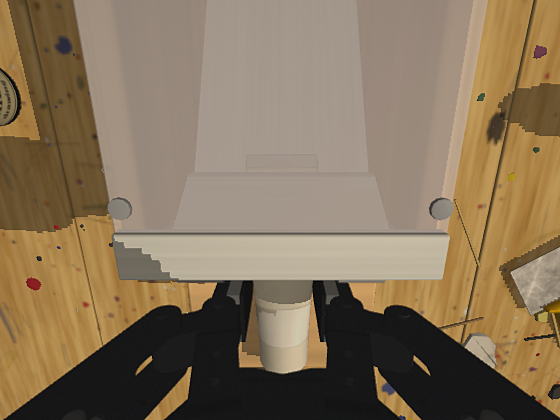

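View pics/s4c.png

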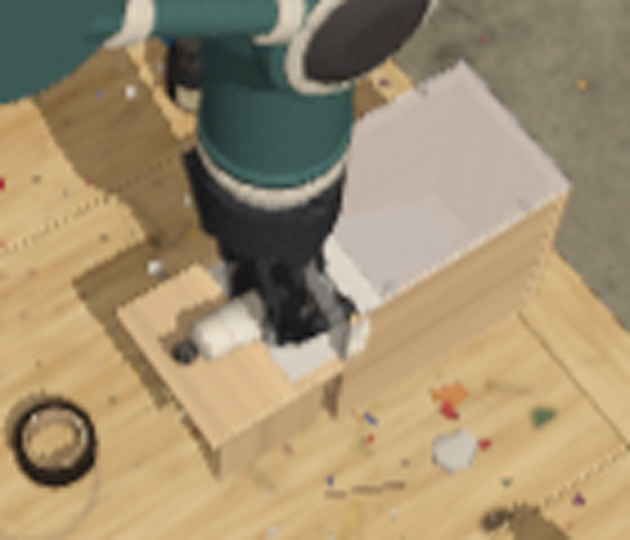

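View pics/c4c.png

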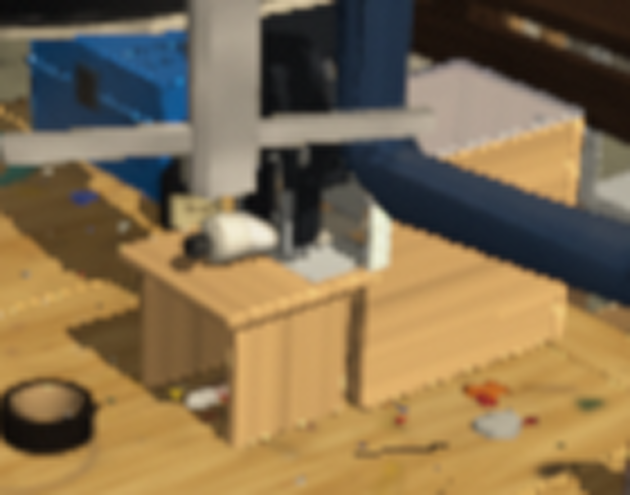

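```bash
python3 -m crank '0 0 2 0 0 0 255;0 0 4 0 0 0 255;0 0 4 0 0 0 255;0 0 4 0 0 0 140;0 0 4 0 0 0 110;0 0 4 0 0 0 90;0 0 4 0 0 0 90;0 0 4 0 0 0 90;0 0 -15 0 0 0 90;0 0 -40 0 0 0 90;0 0 -60 0 0 0 90;-25 0 -60 0 0 0 90;-60 0 -60 0 0 0 140;-90 0 -60 0 0 0 200;-90 0 -60 0 0 0 255;-90 0 -60 0 0 0 255;-90 0 -60 0 0 0 255'
python3 - <<'E'
from h import *
c=grab("wrist","w5");grab("side","s5");crop("s5",230,140,140,120,4.5,"s5c")
E
```

```text
time: 10.07
tool_pos: [0.431, 0.0031, 0.1516]
tcp_rot: [3.142, -0.002, 0.001]
wrist_force: [0.1, -0.5, -0.0]
width: -0.002
```

View pics/w5.png

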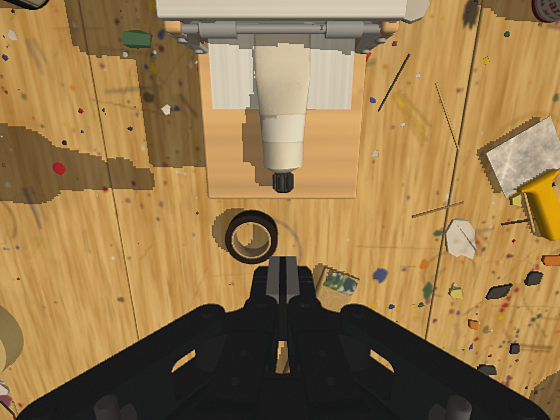

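View pics/s5c.png

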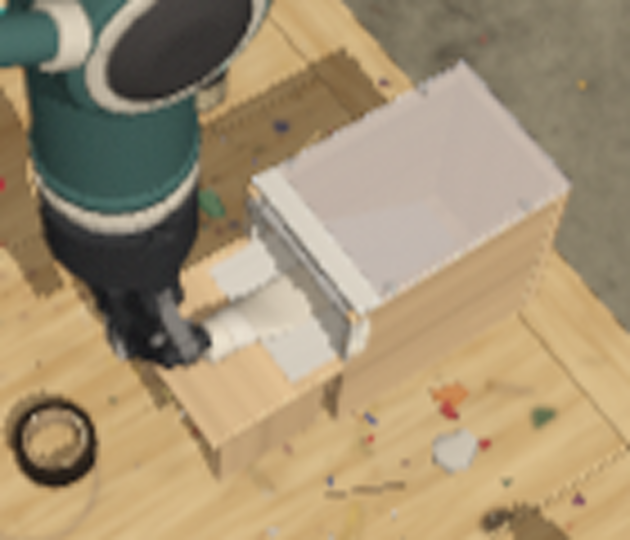

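```bash
python3 - <<'E'
from h import *
c=grab("wrist","w5b")
for u,v,z in [(283,193,.098),(272,183,.098),(294,183,.098),(281,40,.092),(207,198,.085),(355,198,.085)]: print(px(c,u,v,z).round(4))
E
```

```text
[0.457  0.0035 0.098 ]
[0.4636 0.0105 0.098 ]
[ 0.4636 -0.0036  0.098 ]
[0.5468 0.0047 0.092 ]
[0.45   0.0563 0.085 ]
[ 0.45   -0.0467  0.085 ]
```

```bash
python3 -m crank '0 0 30 0 0 0 255;0 0 55 0 0 0 255;0 0 63 0 0 0 255;0 0 63 0 0 0 255;8 0 63 0 0 0 255;15 0 63 0 0 0 255;22 0 63 0 0 0 255;29 0 63 0 0 0 255;36 0 63 0 0 0 255;43 0 63 0 0 0 255;50 0 63 0 0 0 255;57 0 63 0 0 0 255;64 0 63 0 0 0 255;64 0 63 0 0 0 255'
python3 - <<'E'
from h import *
c=grab("wrist","w6");grab("side","s6");crop("s6",230,140,140,120,4.5,"s6c")
E
```

```text
time: 11.98
tool_pos: [0.4946, 0.003, 0.0884]
tcp_rot: [3.142, -0.002, 0.001]
wrist_force: [0.8, -1.0, 0.0]
width: -0.003
```

View pics/w6.png

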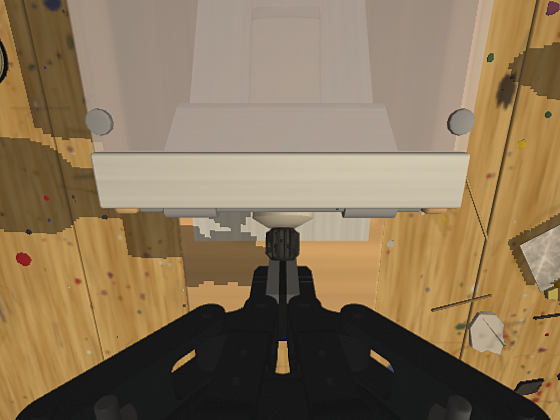

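View pics/s6c.png

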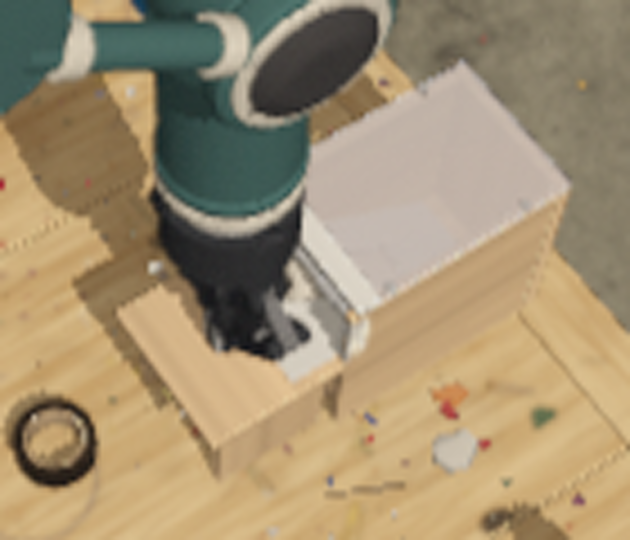

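Going straight; push on to tip it in.

```bash
python3 -m crank '6 0 0 0 0 0 255;12 0 0 0 0 0 255;18 0 0 0 0 0 255;24 0 0 0 0 0 255;30 0 0 0 0 0 255;32 0 0 0 0 0 255;32 0 0 0 0 0 255;32 0 0 0 0 0 255'
python3 - <<'E'
from h import *
c=grab("wrist","w7")
E
```

```text
time: 13.08
tool_pos: [0.5256, 0.003, 0.0882]
tcp_rot: [3.142, -0.002, -0.001]
wrist_force: [-0.1, -0.1, -0.1]
width: 0.002
```

View pics/w7.png

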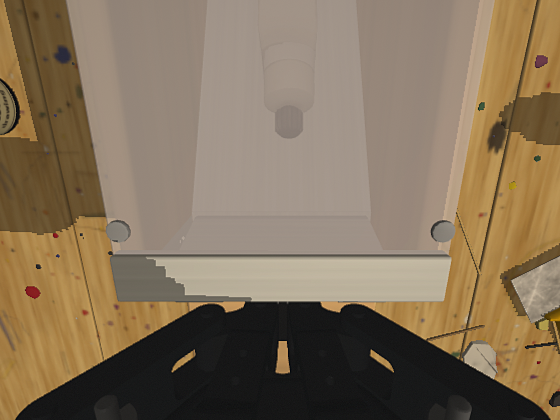

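The tube has slid down inside, its cap at about (288,122) well past the sill. I'll back away and check the flap.

```bash
python3 -m crank '-20 0 0 0 0 0 255;-50 0 0 0 0 0 255;-80 0 -20 0 0 0 255;-100 0 -60 0 0 0 255;-100 0 -110 0 0 0 255;-100 0 -130 0 0 0 255;-100 0 -130 0 0 0 255;-100 0 -130 0 0 0 255;-100 0 -130 0 0 0 255;-100 0 -130 0 0 0 255'
python3 - <<'E'
from h import *
c=grab("wrist","w8");grab("side","s8");crop("s8",190,80,180,180,3.3,"s8c");grab("scene","c8");crop("c8",190,160,190,120,4,"c8c")
E
```

```text
time: 14.38
tool_pos: [0.4251, 0.0032, 0.2169]
tcp_rot: [-3.141, 0.002, 0.004]
wrist_force: [-0.0, -0.0, -0.4]
width: -0.002
```

View pics/w8.png

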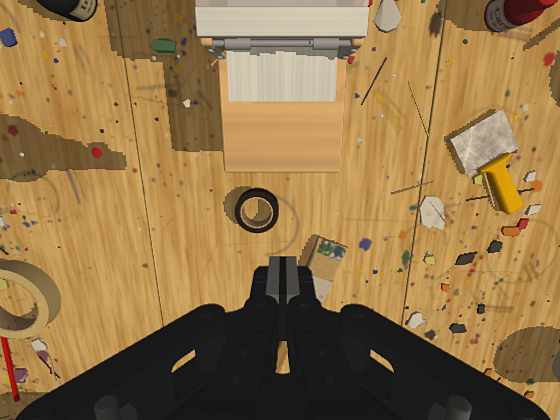

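View pics/s8c.png

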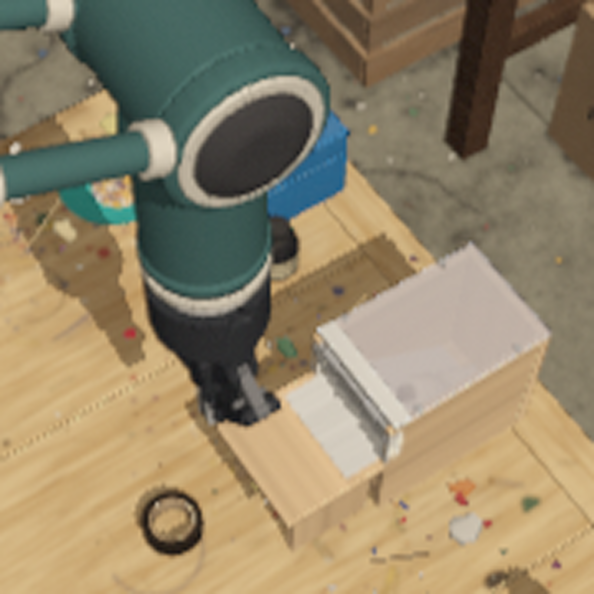

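View pics/c8c.png

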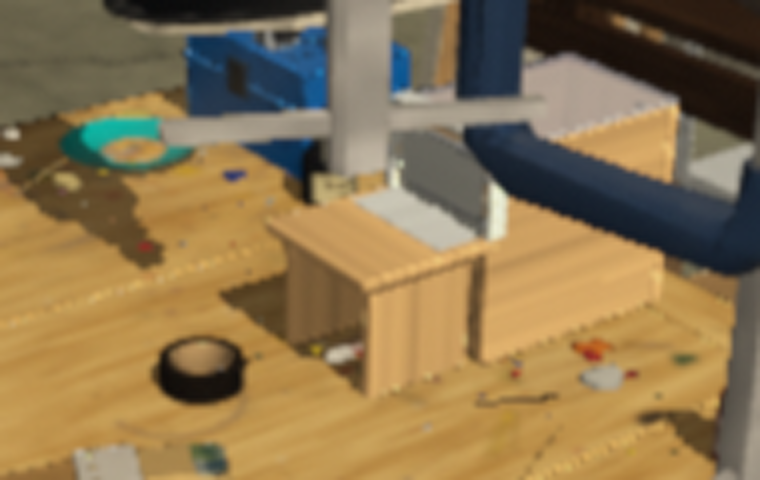

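```bash
python3 -c "from workcell import job; print(job.finish_job())"
```

```text
the job is handed in; nothing more can be done
None
```

The white tube is inside the collecting box and the flap has fallen shut behind it. I handed the job in at about 14.5 s on the robot's clock.

- **What I did:** I gripped the tube across its middle and laid it on the landing board with the crimped end through the flap. I then let go and pushed it in from the cap end with the shut fingers until it tipped and slid down.
- **Last checks:** In the wrist and side views the tube lies wholly inside, with its cap clear of the sill. The flap looks the same as in the first scene picture. The tape, the scraper and the ink bottle by the toolbox are where they were as far as the pictures show; the second bottle was only partly in view at the end. The gripper stood about 13 cm above the board, touching nothing.
- **Forces:** The wrist force stayed under 10 N in every reading, all taken at the end of a move. The highest was 6.6 N upward during the grasp, probably fingertips resting on the table.
- **Disagreement:** The cameras differed by 3 to 4 mm on where the box sits sideways. I followed the wrist camera, and the tube went in straight. No check failed.

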